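# Weighted gap check with a taper feeler

### The job

Hang the weight by its handle on the hook of the lever so that its pull swings the moving plate shut against its stop, and let go of it. Then take the taper feeler from its stand and slide its blade straight down between the two plates until it drags snugly on both, with the moving plate eased off its stop but less than half open; finish holding the feeler there. Leave the small tin and the oil stone where they are.

Things in the scene. Friction and masses are not known exactly. Their poses are not given: they have to be found in the camera images.
- weight_grip (a point): Centre of the dark wooden grip block of the weight's handle (block 14 mm thick along own x, 52 along y, 36 high; own z up). Weight: steel puck 52 mm across, 30 high, 108 mm high in all with the handle, 0.36 to 0.56 kg, upright on the bench; its underside is 90 mm below the point. Keep the fingertips on the block's upper 20 mm, clear of the hook's tip
- handle_underside (a point): On the weight: middle of the underside of the grip block, 18 mm below weight_grip; it rests on the hook when hung. Below it is the handle's open window, 38 mm high and 40 mm wide, through which the hook goes along the weight's own x
- hook_seat (a point): On top of the lever's rod, 8 mm thick, where the handle shall hang; 104 mm above the bench when level. Own +x points along the rod to the plates, y level across it. The free end, 27 mm off at -x, turns up to a hook tip 10 mm above the rod's top; a 16 mm collar sits 25 mm off at +x. Unloaded, the lever tilts and this point is 13 mm higher
- lever (a joint): Lever with moving plate: 0 = plate shut on its stop and upright, rod level; 0.10 rad = wide open, where a light spring keeps it without the weight. The lip is 69 mm above the pivot: 0.01 rad moves it 0.7 mm. With the weight hung the plate presses shut with about 4 to 9 N and gives way as the feeler wedges it open
- moving_lip (a point): On the upright moving plate (44 mm wide along own y, 12 mm thick): middle of its gap-side face, 6 mm below its rounded top edge (radius 6 mm), where it touches the blade. Own -x points across the gap to the fixed plate
- fixed_lip (a point): The same point on the fixed plate, 169 mm above the bench, 6 mm below its rounded top edge. Own x points level across the gap to the moving plate, y level along the plates, z up. Gap between the lips: 4 to 7 mm with the moving plate shut (differs between starts), 11 to 14 mm wide open. The gap is free for 60 mm below the lips
- feeler_handle (a point): Centre of the taper feeler's black handle (16 mm along own x, 18 along y, 50 high), upright in a wooden stand 50 x 60 x 82 mm. Below the handle a guard 22 x 28 x 4 mm rests on the stand; below that is a steel wedge blade 70 mm long, 18 mm wide (y), its thickness (x) 2.4 mm at the tip and growing evenly to 10.8 mm at the guard. 0.08 kg
- feeler_tip (a point): Tip of the feeler's blade, middle of its lower end, 99 mm below feeler_handle; axes as there. If it goes in off-centre it bears on one plate only and is pushed sideways; snug means that both plates press on it, with little net sideways force
- small_tin: Bystander: small round tin 46 mm across, 30 mm high, on the bench; origin under its centre
- oil_stone: Bystander: brown oil stone 25 x 75 x 14 mm lying on the bench; origin under its centre
Mind the look-alikes: they are no part of the job. Leave any blue or turquoise look-alike of the part that bears weight_grip alone.

How it is judged:
On the way, in this order (a step that is already met when the one before it is completed fails the run):
1. the weight hangs by its handle on the lever's hook, let go, and has drawn the moving plate shut (contact force between weight and lever above 1 N and distance between handle_underside and hook_seat below 0.035 m and contact force between the fingers and weight below 0.2 N and value of joint lever below 0.01 rad), for 0.3 s.
2. the feeler has been lifted out of its stand (contact force between weight and lever above 1 N and distance between handle_underside and hook_seat below 0.035 m and contact force between the fingers and weight below 0.2 N and height (world z) of feeler_tip above 0.1 m and contact force between the fingers and feeler above 1 N), for 0.1 s.
At the end, for the whole second after the job is handed in: Weight hanging free on the hook, not touched; feeler held in the fingers, upright (0.15 rad) and square to the plates (0.2 rad), its tip 6 mm or more below the lips and within 16 mm of mid-plate, pressing on both plates with over 1 N each, lever under 0.055 rad; all at rest (contact force between each of weight, feeler and lever above 1 N and distance between handle_underside and hook_seat below 0.035 m and contact force between the fingers and weight below 0.2 N and height (world z) of weight_grip above 0.105 m and contact force between feeler and fixed_plate above 1 N and value of joint lever below 0.055 rad and z of feeler_tip in the frame of fixed_lip below -0.006 m and y of feeler_tip in the frame of fixed_lip between -0.016 and 0.016 m and angle between the x axis of feeler_tip and the x axis of fixed_lip, either way round below 0.2 rad and angle between feeler's own z axis and vertical below 0.15 rad and contact force between the fingers and feeler above 2 N and linear speed of feeler below 0.01 m/s and velocity of joint lever below 0.05 rad/s); the arm keeps its last pose, push and grip.
It fails at once if the feeler is rammed in so that it presses on the moving plate with more than 25 N (contact force between feeler and lever above 25 N).
It fails at once if the small tin or the oil stone is moved by more than 30 mm (distance of any of small_tin, oil_stone from where it was at the start of the episode above 0.03 m).
It also fails if it takes over 72 s, if anything falls off the work surface, if the arm or the gripper's body presses on something with over 40 N, if the wrist force passes 120 N, or if a joint passes its speed limit or range.

### The arm

A 6-joint arm with a two-finger parallel gripper is mounted at the origin on a cart in front of the work surface, level with it; the furniture and walls round the work are solid. World frame = base frame: x ahead of the robot, y to its left, z up, the work surface at z = 0. Lengths are in m, angles in rad, forces in N, time in s.
With the tool pointing down it reaches from about 0.35 to 0.8 m from the base axis. Payload 7.3 kg.
Tool frame: the origin (TCP) lies at the very end of the fingers, on their centre line; the grasp point (between the pads) lies 19 mm behind it; z points along the fingers, y is the direction in which the jaws open and shut (so a half turn about z gives the same grasp; the last joint's range is limited). The gripper opens to 85 mm and grips with 20 to 120 N. Pads are 22 mm wide; open, the fingers measure 114 mm over their backs; the gripper's body (76 mm by 85 mm) begins 54 mm behind the grasp point. The pads swing forward as they close: fully open they stand 13 mm farther back than shut.
Start: joints at [0.978, 0.342, 1.524, -0, 1.275, -0.146], TCP at [0.227, 0.473, 0.231] pointing down, gripper open.
Joint ranges: [-2.53, 2.53], [-0.77, 2.02], [0.04, 2.7], [-1, 4.14], [0.28, 2.66], [-3.11, 3.11]. Speed limits (rad/s): [2.57, 2.57, 3.14, 3.14, 3.14, 3.14].

### API

Orientations are given as [roll, pitch, yaw] about the fixed x, y, z axes, in that order (R = Rz(yaw) Ry(pitch) Rx(roll)).
In Python, from rig import state, vision, workorder gives the robot as it stands.
- The arm moves only by the shell command python3 -m creep 'ROWS' [FORCE]. ROWS is JSON, a list of rows, each an object with "claw": the opening, from -1 (shut) to 1 (fully open), so that 0 is half open; "linear": the shift along the tool's x, y, z in mm, a list of three; "roll": the turn about the tool's z in degrees. A call has 1 to 12 rows; each row is the pose to reach, as a shift and turn from the pose commanded when the call began, along the tool's axes at that moment; what a row does not reach only later rows make up. A row lasts 1/10 s, in which the tool goes at most 50 mm and 8.59 degrees, less where a joint would pass 70% of its speed; a pose out of reach is approached as far as the arm can. A call with a gripper value outside its range is refused whole. The fingers move at their own pace and stop on an object; FORCE is the grip in N (left out, the last holds). Time passes only in rows, so rows that repeat a pose let the fingers close. It gives the time, the measured TCP pose, the force and the opening at its end, in the units of the state.
- state(): the state, without advancing time (a new reading comes with each control period).
- vision.read_camera(name): name is "side" or "top" or "wrist"; returns the picture (400x640x3 uint8, red, green, blue); there is no depth.
- vision.camera_model(name): a dict with "intrinsics" (3x3 intrinsics, pixels), "xyz" and "attitude" of the camera in the world. Camera axes: x right, y down, z forward; pixel columns grow to the right and rows downward; lengths in m; the calibration is good to about 2 mm. A picture is of the moment at which its call begins: read the wrist's pose just before it. camera_model takes no time and is no camera call; for the wrist camera it gives the pose at the moment of the call.
- workorder.close_job(): hands the job in, once; it reports no verdict.
The state is a dict: "t": time; "qpos": joint angles; "joint_vel": joint speeds; "joint_efforts": joint torques, N m; "ee_pos": TCP position; "tool_rot": TCP orientation; "ft_force": force on the tool from outside, world axes, zero at the start; "moment": the same for the moment, N m; "width": finger opening in m.
Only numpy, scipy, OpenCV 4.12 (cv2) and the standard library are available. Lean on these libraries where they do the work, as an engineer would, in place of code of your own. Each camera call takes 0.05 s, during which the arm holds its last target.

## Working session

There is one attempt and no reset: what is moved stays moved. The work goes in short steps, Python scripts to look and compute and a shell command to move; the robot and the scene stay as the last step left them, time stands still between calls to the robot, and variables do not carry over. Pictures are saved under pics/ and viewed, and the job is handed in when it is done.

```bash
ls; mkdir -p pics
python3 - <<'E'
from rig import state, vision
import cv2
print(state())
for n in ["side","top","wrist"]:
    m=vision.camera_model(n); print(n,m)
    im=vision.read_camera(n); cv2.imwrite(f"pics/{n}0.png",im[:,:,::-1])
E
```

```text
pics
{'t': 0.0, 'qpos': array([ 9.77992765e-01,  3.42753291e-01,  1.52506214e+00,  2.66115063e-06,
        1.27539783e+00, -1.45997516e-01]), 'joint_vel': array([-2.15433001e-05, -1.21140521e-03, -4.67872654e-04,  7.38848225e-04,
       -6.62944224e-05,  6.84781277e-04]), 'joint_efforts': array([-1.15968945e-03, -4.33679688e+01, -2.46001536e+01, -2.93293897e-04,
        8.07842152e-03,  3.28669103e-05]), 'ee_pos': array([0.22658619, 0.47311937, 0.23059435]), 'tool_rot': array([-3.13998966e+00, -2.38281869e-04,  2.69478564e+00]), 'ft_force': array([ 0.26614225,  0.13654661, -0.20225139]), 'moment': array([ 0.01048529, -0.04377054,  0.00328822]), 'width': 0.08489026527853856}
side {'intrinsics': array([[497.94386028,   0.        , 318.09169236],
       [  0.        , 497.94386028, 198.22917438],
       [  0.        ,   0.        ,   1.        ]]), 'xyz': array([ 1.28553194, -0.47079839,  0.90123313]), 'attitude': array([-2.25482855, -0.00985738,  0.94696745])}
top {'intrinsics': array([[396.65631445,   0.        , 315.39416317],
       [  0.        , 396.65631445, 198.96003725],
       [  0.        ,   0.        ,   1.        ]]), 'xyz': array([0.39238489, 0.10697642, 1.09180564]), 'attitude': array([-3.0334709 , -0.0048458 , -1.56258771])}
wrist {'intrinsics': array([[352.92424334,   0.        , 319.79879178],
       [  0.        , 352.92424334, 199.98664582],
       [  0.        ,   0.        ,   1.        ]]), 'xyz': array([0.1514668 , 0.50945684, 0.37317467]), 'attitude': array([ 2.81149106e+00, -2.38342379e-04,  1.12438067e+00])}
```

View pics/side0.png

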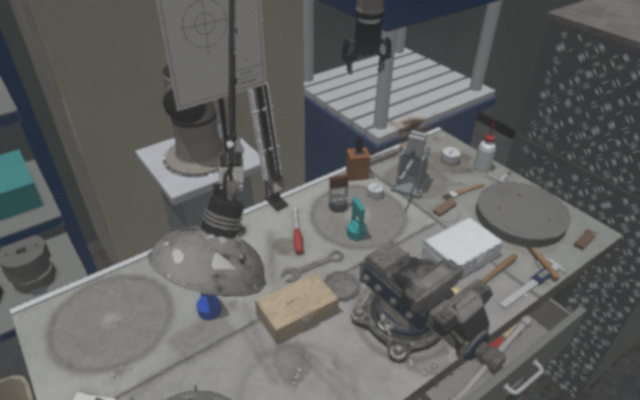

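View pics/top0.png

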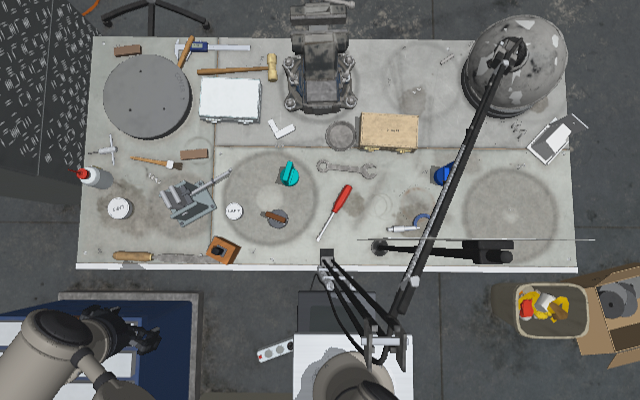

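View pics/wrist0.png

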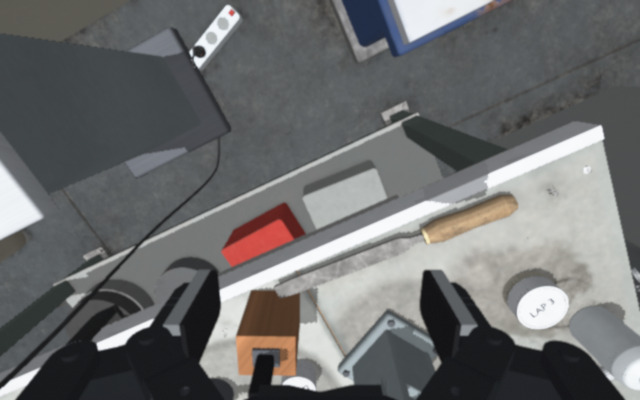

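Run:
```python
import cv2
im=cv2.imread('pics/top0.png')[150:275,140:310]; cv2.imwrite('pics/c1.png',cv2.resize(im,None,fx=4.5,fy=4.5,interpolation=cv2.INTER_CUBIC))
im=cv2.imread('pics/side0.png')[110:260,300:480]; cv2.imwrite('pics/c2.png',cv2.resize(im,None,fx=4,fy=4,interpolation=cv2.INTER_CUBIC))
```

```text
(no output)
```

View pics/c1.png

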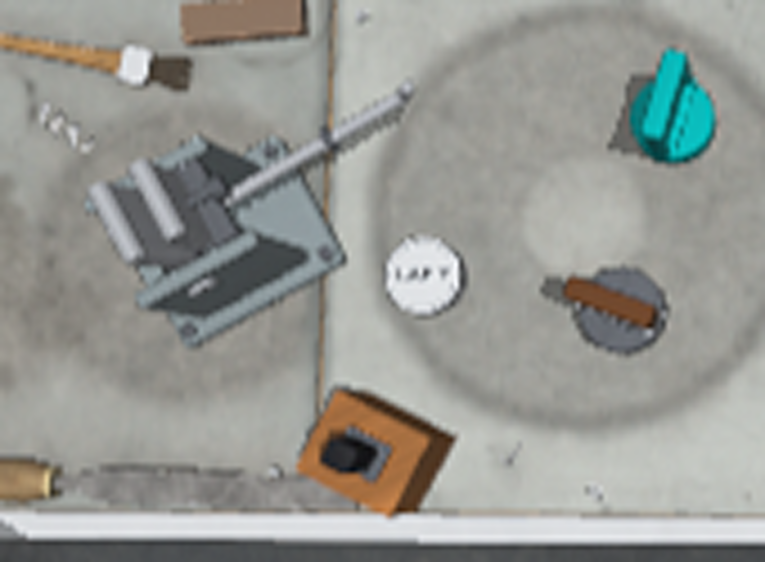

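View pics/c2.png

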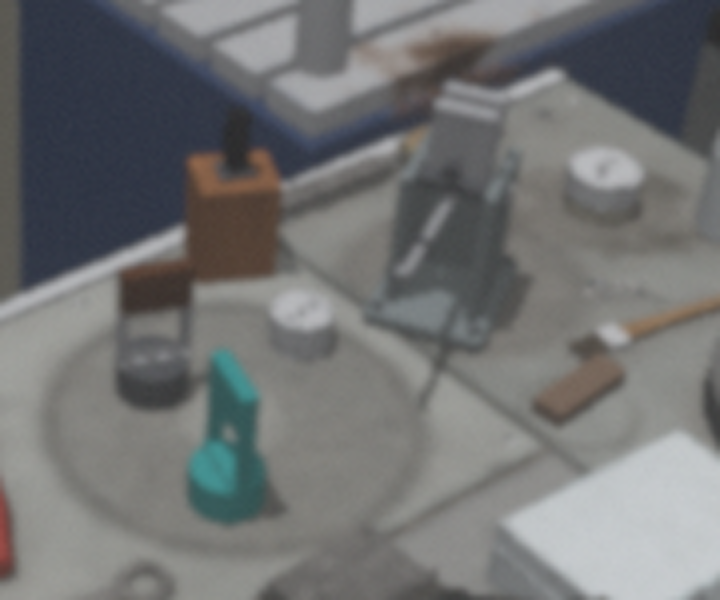

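```bash
cat > h.py <<'E'
import numpy as np, cv2
from scipy.spatial.transform import Rotation as R
from rig import state, vision
def ray(m,px):
    K=m['intrinsics']; d=np.linalg.solve(K,[px[0],px[1],1.]); return m['xyz'],R.from_euler('xyz',m['attitude']).as_matrix()@d
def plane(m,px,z):
    o,d=ray(m,px); return o+d*(z-o[2])/d[2]
def tri(rs):
    A=np.zeros((3,3));b=np.zeros(3)
    for o,d in rs:
        d=d/np.linalg.norm(d);P=np.eye(3)-np.outer(d,d);A+=P;b+=P@o
    p=np.linalg.solve(A,b); return p,[np.linalg.norm(np.cross(p-o,d/np.linalg.norm(d))) for o,d in rs]
def proj(m,p):
    q=R.from_euler('xyz',m['attitude']).as_matrix().T@(np.array(p)-m['xyz']); q=m['intrinsics']@q; return q[:2]/q[2]
E
python3 - <<'E'
from h import *
np.set_printoptions(precision=4,suppress=True)
t=vision.camera_model('top'); s=vision.camera_model('side')
c1=lambda u,v:(140+(u+.5)/4.5-.5,150+(v+.5)/4.5-.5)
c2=lambda u,v:(300+(u+.5)/4-.5,110+(v+.5)/4-.5)
im=cv2.imread('pics/top0.png'); hsv=cv2.cvtColor(im,cv2.COLOR_BGR2HSV)
m=((hsv[...,0]<15)&(hsv[...,1]>110)&(hsv[...,2]>40)).astype(np.uint8); m[:200]=0;m[235:]=0;m[:,:255]=0;m[:,295:]=0
c=max(cv2.findContours(m,0,2)[0],key=cv2.contourArea); r=cv2.minAreaRect(c);print('weight',r,cv2.contourArea(c))
print(plane(t,r[0],.1))
bp=cv2.boxPoints(r); w=[plane(t,p,.108)[:2] for p in bp]; print(np.array(w))
print('turq',plane(t,c1(665,95),.1))
print('hooktip',plane(t,c1(405,92),.127), 'tri',tri([ray(t,c1(405,92)),ray(s,c2(425,400))]))
for u,v in [(98,188),(133,260),(140,165),(177,235)]: print('plate',plane(t,c1(u,v),.175))
print('collar',plane(t,c1(327,137),.115))
print('feeler top',plane(t,c1(347,450),.136))
for u,v in [(342,388),(453,438),(390,515),(298,468)]: print('stand',plane(t,c1(u,v),.082))
for u,v in [(200,135),(270,145),(345,258),(192,345),(140,300),(252,238)]: print('frame',plane(t,c1(u,v),.0))
print('tin',plane(t,c1(424,275),.03))
E
```

```text
weight ((275.10272216796875, 216.7260284423828), (20.36515998840332, 4.798686981201172), 20.556047439575195) 75.5
[0.4545 0.2035 0.1   ]
[[0.4571 0.2285]
 [0.4683 0.2246]
 [0.4509 0.1769]
 [0.4397 0.1809]]
turq [0.5714 0.1746 0.1   ]
hooktip [0.5669 0.3151 0.127 ] tri (array([0.5872, 0.3393, 0.0153]), [np.float64(0.00017842093244727991), np.float64(0.00017842093244730328)])
plate [0.5065 0.4616 0.175 ]
plate [0.4693 0.4418 0.175 ]
plate [0.5187 0.4405 0.175 ]
plate [0.4825 0.4197 0.175 ]
collar [0.5435 0.3599 0.115 ]
feeler top [0.3725 0.3378 0.136 ]
stand [0.4059 0.3549 0.082 ]
stand [0.3785 0.2917 0.082 ]
stand [0.3355 0.3256 0.082 ]
stand [0.3611 0.3779 0.082 ]
frame [0.5618 0.4681 0.    ]
frame [0.556  0.4247 0.    ]
frame [0.4864 0.376  0.    ]
frame [0.4324 0.4673 0.    ]
frame [0.4595 0.5002 0.    ]
frame [0.4982 0.4334 0.    ]
tin [0.474  0.3212 0.03  ]
```

Possible mix-ups for the weight in the top picture are the brown grip on the dark puck (275,217), the turquoise look-alike (288,174) and the blue one (445,175). I pick the brown one, and the crop c1 confirms it. The feeler is the black handle in the orange stand (217,250). The lever hook is at (230,170), and the plates are at (165,199) and (175,194). Next I go above the weight.

```bash
python3 -m creep '[{"claw":1,"linear":[-32,-14,-2],"roll":8},{"claw":1,"linear":[-64,-29,-4],"roll":16},{"claw":1,"linear":[-97,-43,-5],"roll":25},{"claw":1,"linear":[-129,-58,-5],"roll":33},{"claw":1,"linear":[-161,-72,0],"roll":42},{"claw":1,"linear":[-193,-87,5],"roll":50},{"claw":1,"linear":[-225,-101,10],"roll":59},{"claw":1,"linear":[-258,-116,15],"roll":67},{"claw":1,"linear":[-290,-130,20],"roll":76},{"claw":1,"linear":[-322,-145,25],"roll":84},{"claw":1,"linear":[-322,-145,25],"roll":84},{"claw":1,"linear":[-322,-145,25],"roll":84}]' 30
python3 - <<'E'
from h import *
s=state();print(s['ee_pos'],s['tool_rot'],s['qpos'])
m=vision.camera_model('wrist');print(m['xyz'],m['attitude'])
cv2.imwrite('pics/w1.png',vision.read_camera('wrist')[:,:,::-1])
E
```

```text
t: 1.35
ee_pos: [0.4545, 0.2031, 0.2059]
tool_rot: [-3.14, 0.0, 1.228]
ft_force: [-0.2, 0.1, 0.7]
width: 0.0852
[0.45453116 0.20312947 0.20589604] [-3.14044254e+00  3.27027588e-04  1.22834673e+00] [2.65957196e-01 3.16125403e-01 1.63656947e+00 4.19024519e-04
 1.19002847e+00 6.08251037e-01]
[0.48327848 0.28200952 0.34832259] [ 2.81160683e+00  2.03575390e-03 -3.42100807e-01]
```

View pics/w1.png

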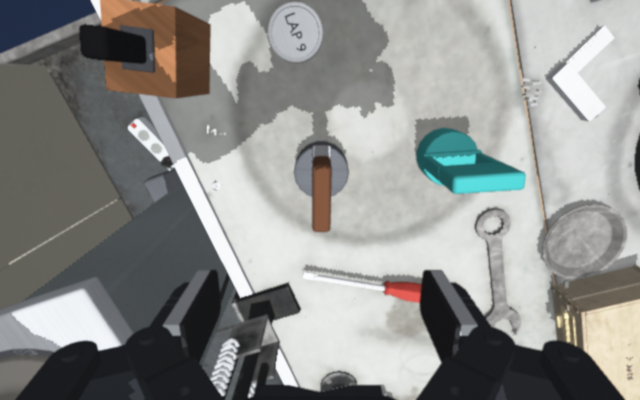

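Run:
```python
from h import *
np.set_printoptions(precision=4,suppress=True)
m=vision.camera_model('wrist')
im=cv2.imread('pics/w1.png'); hsv=cv2.cvtColor(im,cv2.COLOR_BGR2HSV)
k=((hsv[...,0]<15)&(hsv[...,1]>90)).astype(np.uint8); k[:130]=0;k[250:]=0;k[:,:290]=0;k[:,350:]=0
c=max(cv2.findContours(k,0,2)[0],key=cv2.contourArea); r=cv2.minAreaRect(c);print(r,cv2.boundingRect(c))
for p in cv2.boxPoints(r): print(p,plane(m,p,.108))
# edges per row
for v in range(150,236,10):
    xs=np.where(k[v])[0]; print(v,xs.min() if len(xs) else 0,xs.max() if len(xs) else 0)
cv2.imwrite('pics/w1c.png',cv2.resize(im[120:250,270:380],None,fx=4,fy=4))
print('tcp px',proj(m,[.4545,.2031,.108]))
# feeler handle top, tin
print(plane(m,(322,231),.108),plane(m,(322,157),.108),plane(m,(322,157),.072))
```

```text
((321.4999694824219, 193.49996948242188), (16.999996185302734, 72.99998474121094), 0.0) (313, 157, 18, 74)
[313. 230.] [0.4422 0.1847 0.108 ]
[313. 157.] [0.4609 0.2364 0.108 ]
[330. 157.] [0.472  0.2325 0.108 ]
[330. 230.] [0.4541 0.1805 0.108 ]
150 0 0
160 314 328
170 313 330
180 313 330
190 313 329
200 313 329
210 313 329
220 313 329
230 315 327
tcp px [320.329  202.7657]
[0.4483 0.1817 0.108 ] [0.4668 0.2343 0.108 ] [0.4644 0.2271 0.072 ]
```

View pics/w1c.png

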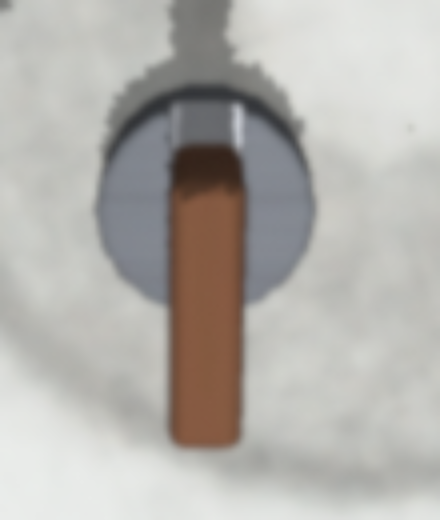

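The brown block lies at (321,199), square to the jaws and about 4 mm off. I lower onto it and grip.

```bash
python3 -m creep '[{"claw":1,"linear":[4,1,35],"roll":0},{"claw":0.5,"linear":[4,1,70],"roll":0},{"claw":0.2,"linear":[4,1,100],"roll":0},{"claw":0,"linear":[4,1,115],"roll":0},{"claw":0,"linear":[4,1,115],"roll":0},{"claw":-1,"linear":[4,1,115],"roll":0},{"claw":-1,"linear":[4,1,115],"roll":0},{"claw":-1,"linear":[4,1,115],"roll":0},{"claw":-1,"linear":[4,1,115],"roll":0},{"claw":-1,"linear":[4,1,115],"roll":0}]' 50
python3 - <<'E'
from h import *
print(state())
E
```

```text
t: 2.4
ee_pos: [0.4576, 0.2077, 0.0928]
tool_rot: [3.139, -0.002, 1.229]
ft_force: [-1.0, 2.7, 7.7]
width: 0.0128
{'t': 2.4, 'qpos': array([2.72936597e-01, 4.60475081e-01, 1.77253918e+00, 8.64100789e-04,
       9.05481091e-01, 6.14465592e-01]), 'joint_vel': array([-7.02801097e-04, -9.90740498e-04, -3.12396327e-05, -4.39744519e-04,
       -2.86660733e-04,  2.35433919e-04]), 'joint_efforts': array([-1.18801005e+00, -4.07127500e+01, -1.76809412e+01, -5.74237313e-01,
       -2.48553129e-01,  2.32470006e-02]), 'ee_pos': array([0.45764837, 0.20766404, 0.09280152]), 'tool_rot': array([ 3.13945493e+00, -2.34235962e-03,  1.22873747e+00]), 'ft_force': array([-1.01862132,  2.70578073,  7.65231632]), 'moment': array([ 0.36652887,  0.28271376, -0.00224607]), 'width': 0.012799982531494492}
```

```bash
python3 -m creep '[{"claw":-1,"linear":[0,0,-30],"roll":0},{"claw":-1,"linear":[0,0,-70],"roll":0},{"claw":-1,"linear":[0,0,-110],"roll":0},{"claw":-1,"linear":[20,18,-115],"roll":8},{"claw":-1,"linear":[42,36,-115],"roll":16},{"claw":-1,"linear":[64,54,-115],"roll":24},{"claw":-1,"linear":[88,76,-115],"roll":32},{"claw":-1,"linear":[111,96,-115],"roll":40},{"claw":-1,"linear":[111,96,-115],"roll":42.4},{"claw":-1,"linear":[111,96,-115],"roll":42.4},{"claw":-1,"linear":[111,96,-115],"roll":42.4}]' 50
python3 - <<'E'
from h import *
s=state();print(s['ee_pos'],s['tool_rot'],s['ft_force'],s['width'])
m=vision.camera_model('wrist');print(m['xyz'],m['attitude'])
cv2.imwrite('pics/w2.png',vision.read_camera('wrist')[:,:,::-1])
im=vision.read_camera('side')[:,:,::-1];cv2.imwrite('pics/s2.png',im);cv2.imwrite('pics/s2c.png',cv2.resize(im[100:250,300:500],None,fx=4,fy=4,interpolation=2))
im=vision.read_camera('top')[:,:,::-1];cv2.imwrite('pics/t2.png',im);cv2.imwrite('pics/t2c.png',cv2.resize(im[140:270,140:310],None,fx=4.5,fy=4.5,interpolation=2))
E
```

```text
t: 3.5
ee_pos: [0.5839, 0.2791, 0.2059]
tool_rot: [-3.141, 0.001, 0.49]
ft_force: [-0.3, 0.1, -3.7]
width: 0.0125
[0.58392872 0.27910468 0.20590317] [-3.14139074e+00  1.36769946e-03  4.90112171e-01] [-0.29667015  0.1201056  -3.74728757] 0.012518693883070952
[0.65855258 0.3185212  0.34820506] [ 2.80948399e+00  1.97172574e-03 -1.08031571e+00]
```

View pics/w2.png

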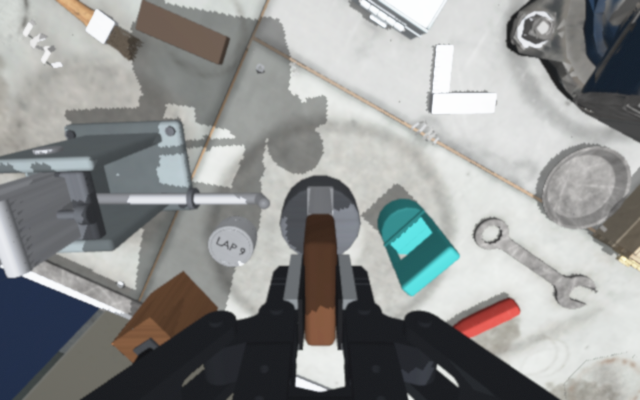

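View pics/s2c.png

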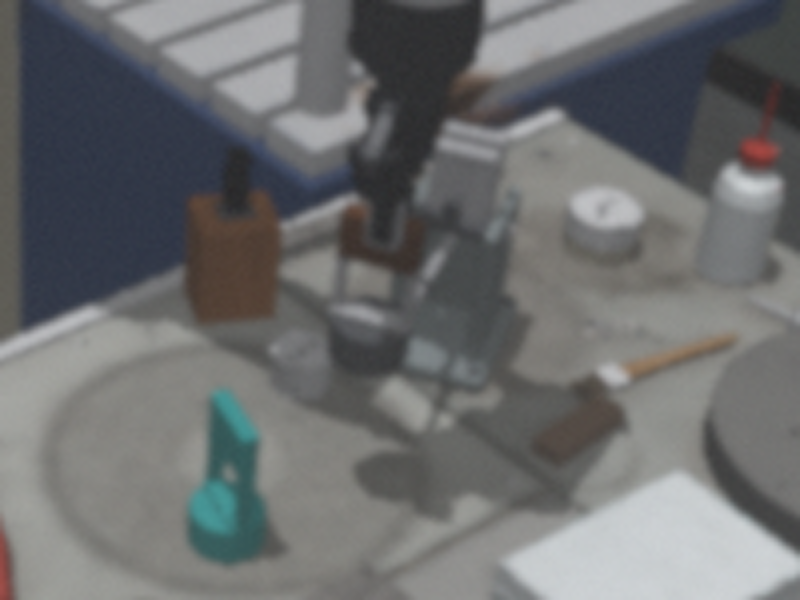

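View pics/t2c.png

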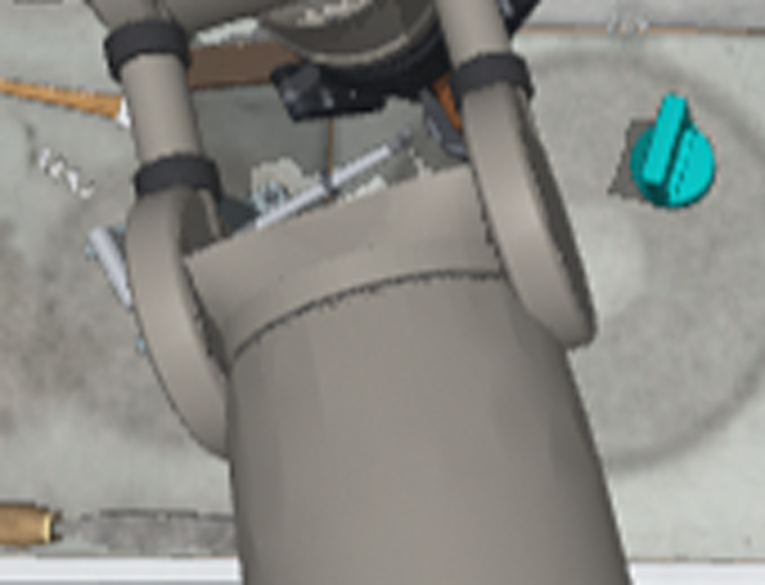

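Run:
```python
from h import *
np.set_printoptions(precision=4,suppress=True)
m=vision.camera_model('wrist');t=vision.camera_model('top')
c1=lambda u,v:(140+(u+.5)/4.5-.5,150+(v+.5)/4.5-.5)
im=cv2.imread('pics/w2.png');cv2.imwrite('pics/w2c.png',cv2.resize(im[170:230,60:290],None,fx=3.4,fy=3.4,interpolation=2))
tip,e=tri([ray(m,(263,201)),ray(t,c1(405,92))]);print(tip,e)
col,e=tri([ray(m,(191,199)),ray(t,c1(327,137))]);print(col,e)
s=state();Rt=R.from_euler('xyz',s['tool_rot']).as_matrix();p=s['ee_pos']
for n,px,z in [('tip',(263,201),.128),('col',(191,199),.1145),('rod',(105,198),.105),('midrod',(230,199),.117)]:
    q=plane(m,px,z);print(n,q,'tool',(Rt.T@(q-p))*1000)
for n,q in (('tip',tip),('col',col)):print(n,(Rt.T@(q-p))*1000)
```

```text
[0.5688 0.3165 0.1177] [np.float64(0.0006428567361096209), np.float64(0.000642856736109513)]
[0.544  0.3612 0.1115] [np.float64(0.00040429438223026434), np.float64(0.00040429438223010415)]
tip [0.5731 0.316  0.128 ] tool [  7.5765 -37.743   78.6374]
col [0.5454 0.3611 0.1145] tool [  4.333  -90.5927  92.1373]
rod [0.5119 0.4186 0.105 ] tool [   1.8068 -157.0657  101.6372]
midrod [0.5593 0.3367 0.117 ] tool [  5.2115 -62.5008  89.6373]
tip [  4.0592 -40.1567  88.901 ]
col [  3.2044 -91.3486  95.1292]
```

View pics/w2c.png

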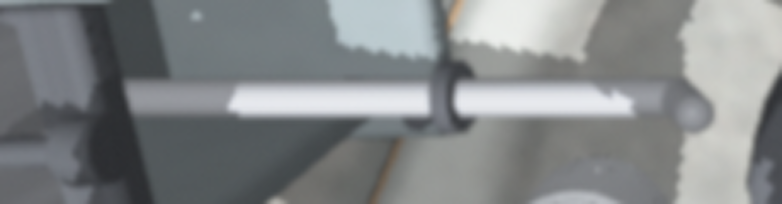

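Rod and collar (191,199) lie along tool y, and the tip is at (263,201). The seat is about [5,-66] mm from the TCP in tool axes. Next I lower to window height and thread the hook.

```bash
python3 -m creep '[{"claw":-1,"linear":[5,0,20],"roll":-2},{"claw":-1,"linear":[5,0,45],"roll":-2},{"claw":-1,"linear":[5,-8,45],"roll":-2},{"claw":-1,"linear":[5,-22,45],"roll":-2},{"claw":-1,"linear":[5,-40,45],"roll":-2},{"claw":-1,"linear":[5,-55,45],"roll":-2},{"claw":-1,"linear":[5,-65,45],"roll":-2},{"claw":-1,"linear":[5,-65,45],"roll":-2},{"claw":-1,"linear":[5,-65,45],"roll":-2}]'
python3 - <<'E'
from h import *
s=state();print(s['ee_pos'],s['tool_rot'],s['ft_force'],s['width'])
cv2.imwrite('pics/w3.png',vision.read_camera('wrist')[:,:,::-1])
im=vision.read_camera('side')[:,:,::-1];cv2.imwrite('pics/s3c.png',cv2.resize(im[100:220,330:470],None,fx=5,fy=5,interpolation=2))
E
```

```text
t: 4.55
ee_pos: [0.5583, 0.3394, 0.1615]
tool_rot: [3.141, -0.0, 0.525]
ft_force: [0.9, -0.6, -3.8]
width: 0.0128
[0.55833752 0.33940573 0.16154918] [ 3.14114276e+00 -3.70344495e-04  5.24544234e-01] [ 0.90269506 -0.64762751 -3.81826996] 0.012845012400593882
```

View pics/w3.png

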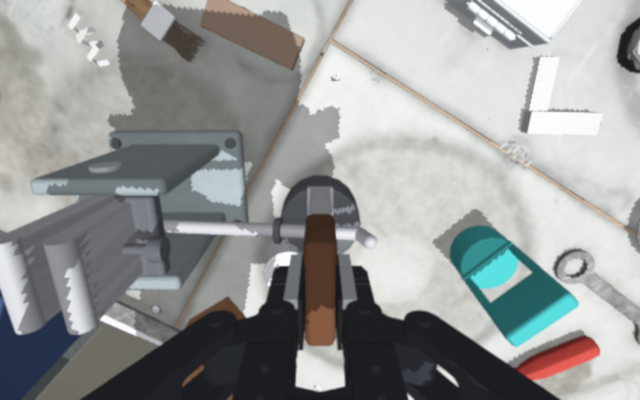

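View pics/s3c.png

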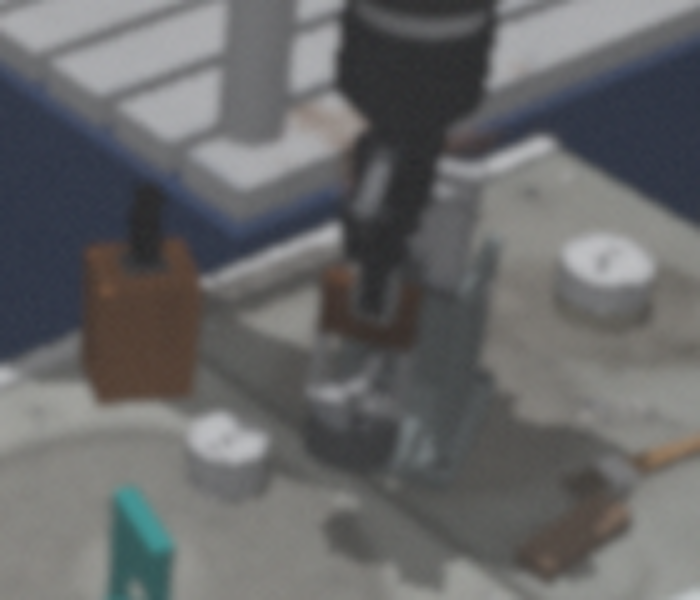

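The rod runs through the window: collar at (280,231), tip at (366,238), handle at (320,..) centred between them. I lower it and let go.

```bash
python3 -m creep '[{"claw":-1,"linear":[0,0,10],"roll":0},{"claw":-1,"linear":[0,0,20],"roll":0},{"claw":-1,"linear":[0,0,28],"roll":0},{"claw":-1,"linear":[0,0,34],"roll":0},{"claw":-1,"linear":[0,0,36],"roll":0},{"claw":-1,"linear":[0,0,36],"roll":0},{"claw":-1,"linear":[0,0,36],"roll":0}]'
python3 - <<'E'
from h import *
s=state();print(s['ee_pos'],s['tool_rot'],s['ft_force'],s['width'])
E
```

```text
t: 5.35
ee_pos: [0.5585, 0.3392, 0.1256]
tool_rot: [-3.142, -0.0, 0.524]
ft_force: [-0.1, -0.3, -2.3]
width: 0.0126
[0.5585176  0.33924127 0.12559256] [-3.14150680e+00 -4.71779810e-04  5.23617823e-01] [-0.0539382  -0.27974127 -2.28326336] 0.012553801077593643
```

```bash
python3 -m creep '[{"claw":-0.6,"linear":[0,0,1],"roll":0},{"claw":-0.5,"linear":[0,0,1],"roll":0},{"claw":-0.4,"linear":[0,0,1],"roll":0},{"claw":-0.3,"linear":[0,0,1],"roll":0},{"claw":-0.2,"linear":[0,0,1],"roll":0},{"claw":-0.2,"linear":[0,0,1],"roll":0},{"claw":-0.2,"linear":[0,0,-15],"roll":0},{"claw":-0.2,"linear":[0,0,-40],"roll":0},{"claw":-0.2,"linear":[0,0,-80],"roll":0},{"claw":-0.2,"linear":[0,0,-120],"roll":0},{"claw":-0.2,"linear":[0,0,-120],"roll":0}]'
python3 - <<'E'
from h import *
s=state();print(s['ee_pos'],s['tool_rot'],s['ft_force'],s['width'])
cv2.imwrite('pics/w4.png',vision.read_camera('wrist')[:,:,::-1])
im=vision.read_camera('side')[:,:,::-1];cv2.imwrite('pics/s4c.png',cv2.resize(im[100:220,330:470],None,fx=5,fy=5,interpolation=2))
E
```

```text
t: 6.45
ee_pos: [0.5607, 0.3402, 0.2524]
tool_rot: [3.141, -0.012, 0.524]
ft_force: [1.1, -0.5, 1.1]
width: 0.0338
[0.56069421 0.34022772 0.25236378] [ 3.14053437 -0.01216534  0.52371002] [ 1.0618429  -0.47922789  1.08626053] 0.03380729474032498
```

View pics/w4.png

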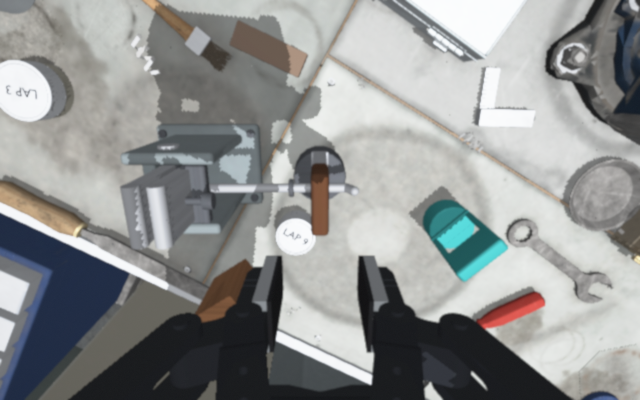

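View pics/s4c.png

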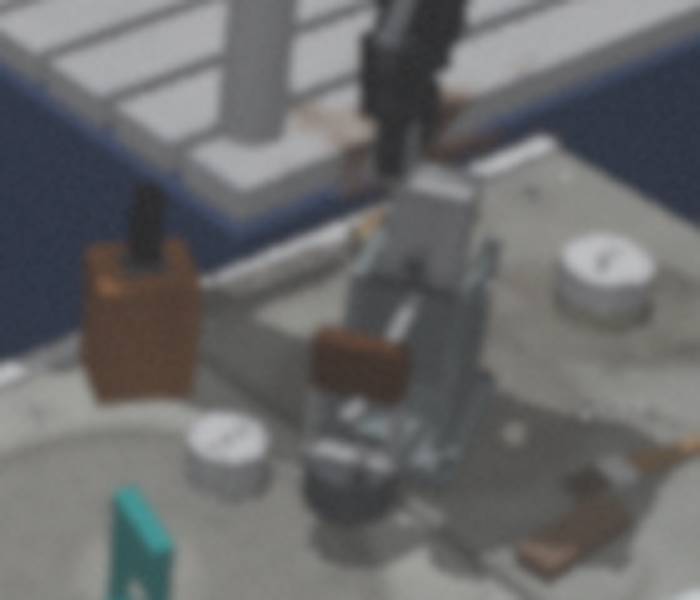

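Weight hangs on the hook and the plate has swung shut. On the way to the feeler I look straight down on the gap.

```bash
python3 -m creep '[{"claw":-0.2,"linear":[-22,-30,0],"roll":0},{"claw":0,"linear":[-44,-60,5],"roll":0},{"claw":0.2,"linear":[-66,-90,12],"roll":0},{"claw":0.2,"linear":[-88,-120,20],"roll":0},{"claw":0.2,"linear":[-88,-120,20],"roll":0},{"claw":0.2,"linear":[-88,-120,20],"roll":0},{"claw":0.2,"linear":[-88,-120,20],"roll":0}]'
python3 - <<'E'
from h import *
s=state();print(s['ee_pos'],s['tool_rot'],s['ft_force'],s['width'],s['joint_vel'])
m=vision.camera_model('wrist');print(m['xyz'],m['attitude'])
im=vision.read_camera('wrist')[:,:,::-1]
cv2.imwrite('pics/w5.png',im)
u=proj(m,[.494,.441,.17]).astype(int);print(u)
x0,y0=max(u[0]-80,0),max(u[1]-60,0);print(x0,y0)
cv2.imwrite('pics/w5c.png',cv2.resize(im[y0:y0+120,x0:x0+160],None,fx=5,fy=5,interpolation=2))
E
```

```text
t: 7.25
ee_pos: [0.4228, 0.3986, 0.2246]
tool_rot: [3.141, 0.001, 0.523]
ft_force: [0.9, -0.5, -0.3]
width: 0.0512
[0.42282372 0.39863485 0.2246218 ] [3.14123122e+00 7.74460380e-04 5.23042322e-01] [ 0.89034543 -0.54020349 -0.30939355] 0.051201202120586674 [-1.30114258e-02 -7.90857935e-05 -1.22027310e-02  2.51964374e-03
  1.91024529e-03  2.47569482e-03]
[0.49596557 0.44051808 0.36702626] [ 2.81019910e+00  1.38029721e-03 -1.04730511e+00]
[317  81]
237 21
```

View pics/w5.png

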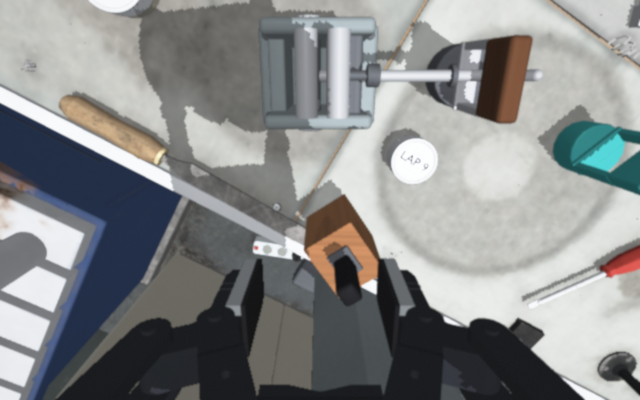

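View pics/w5c.png

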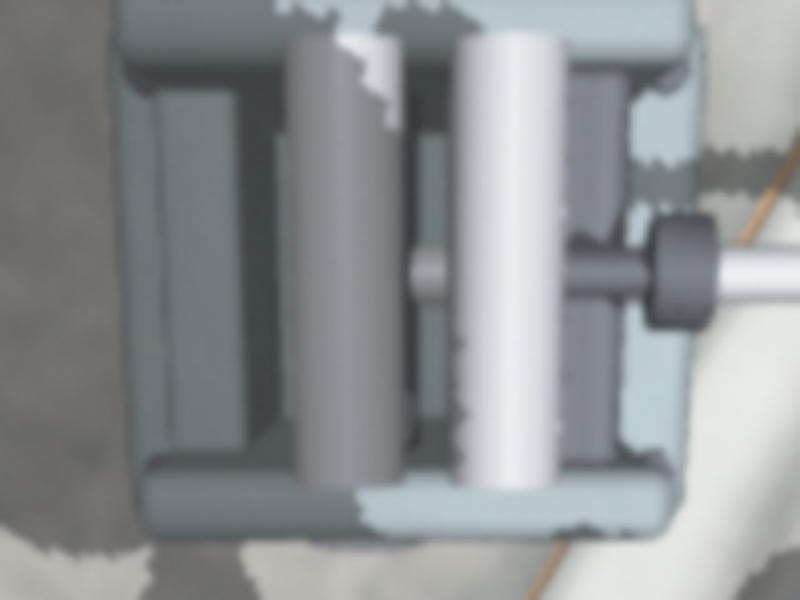

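Run:
```python
from h import *
np.set_printoptions(precision=4,suppress=True)
s=state();m=vision.camera_model('wrist')
Rt=R.from_euler('xyz',s['tool_rot']).as_matrix();p=s['ee_pos']
im=cv2.imread('pics/w5.png');g=cv2.cvtColor(im,cv2.COLOR_BGR2GRAY)
for v in (45,60,68,85,98,105): print(v,g[v,308:336])
c=lambda u,v:(237+(u+.5)/5-.5,21+(v+.5)/5-.5)
for n,a,z in [('Ltop',(403,60),.169),('Lbot',(402,460),.169),('Rtop',(455,60),.169),('Rbot',(457,460),.169),
  ('endLt',(344,34),.175),('endLb',(350,485),.175),('endRt',(512,34),.175),('endRb',(507,487),.175)]:
    q=plane(m,c(*a),z);print(n,q,(Rt.T@(q-p))*1000)
# feeler
hsv=cv2.cvtColor(im,cv2.COLOR_BGR2HSV)
cv2.imwrite('pics/w5f.png',cv2.resize(im[185:315,285:405],None,fx=4.5,fy=4.5,interpolation=2))
```

```text
45 [144 140 137 134 131 138 160 166 149 109  74  60  59  64  67  68  68  71
  81 101 125 148 166 180 191 199 208 216]
60 [144 141 138 136 133 129 123 117 106  84  67  63  81 105 117 120 119 115
 102 106 128 150 168 182 193 202 210 217]
68 [144 142 139 136 133 129 123 117 105  84  67  64  82 105 116 118 118 114
 102 107 128 151 169 182 193 202 210 218]
85 [145 142 140 137 134 129 124 119 107  87  67  64  81 105 117 118 118 114
 103 109 131 153 170 185 196 204 212 219]
98 [145 142 140 137 134 131 126 118 109  90  71  64  81 104 115 118 119 113
 100 103 125 151 171 186 196 205 213 220]
105 [145 142 140 137 135 131 125 120 111  99  88  79  73  79  87  88  87  86
  86  97 114 138 164 183 197 206 215 221]
Ltop [0.5147 0.4529 0.169 ] [106.5255  -1.3492  55.7356]
Lbot [0.4801 0.4332 0.169 ] [66.7147 -1.539  55.7537]
Rtop [0.5174 0.4483 0.169 ] [106.5266   3.9616  55.7369]
Rbot [0.4831 0.4279 0.169 ] [66.7178  4.4814 55.7552]
endLt [0.5133 0.4587 0.175 ] [108.1791  -7.112   49.7334]
endLb [0.4756 0.4369 0.175 ] [64.6427 -7.0333 49.7533]
endRt [0.5215 0.4443 0.175 ] [108.1822   9.4543  49.7375]
endRb [0.4838 0.4223 0.175 ] [64.4427  9.7108 49.7576]
```

View pics/w5f.png

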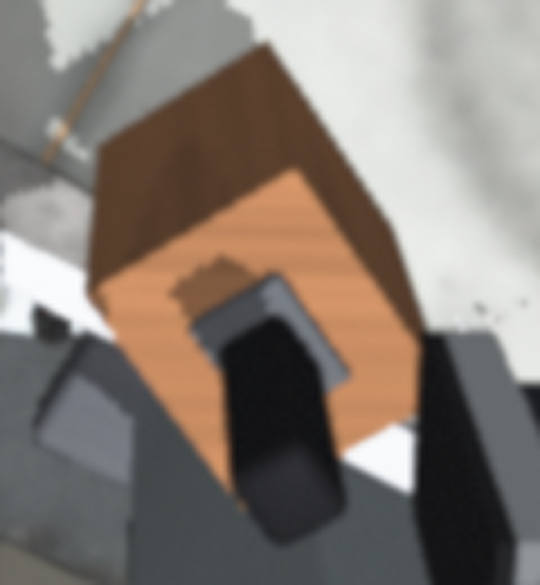

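Run:
```python
from h import *
np.set_printoptions(precision=4,suppress=True)
s=state();m=vision.camera_model('wrist')
Rt=R.from_euler('xyz',s['tool_rot']).as_matrix();p=s['ee_pos']
c=lambda u,v:(285+(u+.5)/4.5-.5,185+(v+.5)/4.5-.5)
P={}
for n,a,z in [('gA',(190,325),.086),('gB',(275,273),.086),('gC',(350,380),.086),('sA',(95,290),.082),('sB',(295,170),.082),('sC',(422,338),.082),('sD',(240,510),.082),
 ('t1',(240,487),.136),('t2',(284,545),.136),('t3',(345,505),.136),('t4',(312,440),.136)]:
    P[n]=plane(m,c(*a),z);print(n,P[n])
ang=lambda a,b:np.degrees(np.arctan2(*(P[b]-P[a])[1::-1])),
for a,b in [('gA','gB'),('gB','gC'),('sA','sB'),('sB','sC'),('sA','sD'),('t1','t2'),('t2','t3')]: print(a,b,ang(a,b),np.linalg.norm(P[b]-P[a]))
print('guard centre',(P['gA']+P['gC'])/2,'top centre',(P['t1']+P['t2']+P['t3']+P['t4'])/4)
```

```text
gA [0.369  0.3602 0.086 ]
gB [0.3871 0.3516 0.086 ]
gC [0.3744 0.3262 0.086 ]
sA [0.3644 0.3794 0.082 ]
sB [0.4064 0.3584 0.082 ]
sC [0.388  0.3171 0.082 ]
sD [0.3349 0.328  0.082 ]
t1 [0.3693 0.3516 0.136 ]
t2 [0.3632 0.3392 0.136 ]
t3 [0.3752 0.3344 0.136 ]
t4 [0.3832 0.3459 0.136 ]Traceback (most recent call last):
  File "<stdin>", line 11, in <module>
TypeError: 'tuple' object is not callable
```

```bash
python3 -m creep '[{"claw":0.3,"linear":[-18,6,0],"roll":-8},{"claw":0.3,"linear":[-36,12,0],"roll":-16},{"claw":0.3,"linear":[-54,18,10],"roll":-25},{"claw":0.3,"linear":[-72,23,25],"roll":-33.5},{"claw":0.3,"linear":[-72,23,25],"roll":-33.5},{"claw":0.3,"linear":[-72,23,25],"roll":-33.5},{"claw":0.3,"linear":[-72,23,25],"roll":-33.5}]'
python3 - <<'E'
from h import *
s=state();print(s['ee_pos'],s['tool_rot'],s['ft_force'],s['width'])
m=vision.camera_model('wrist')
im=vision.read_camera('wrist')[:,:,::-1];cv2.imwrite('pics/w6.png',im)
print(proj(m,[s['ee_pos'][0],s['ee_pos'][1],.136]))
E
```

```text
t: 8.0
ee_pos: [0.3728, 0.3437, 0.201]
tool_rot: [3.141, -0.002, 1.105]
ft_force: [0.1, -0.5, 0.1]
width: 0.0556
[0.37284019 0.34369618 0.20101586] [ 3.14057542e+00 -1.87102589e-03  1.10510657e+00] [ 0.09299734 -0.48500243  0.14761424] 0.05557559547087712
[319.35908696 219.50769758]
```

View pics/w6.png

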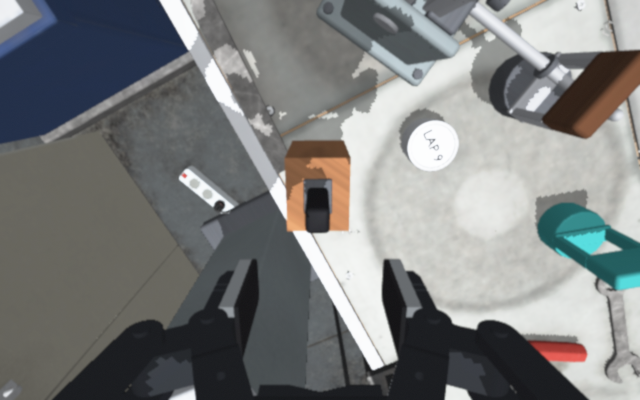

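Handle top at (317,221) is square to the jaws and about 1 mm off. Descend and grip.

```bash
python3 -m creep '[{"claw":0.2,"linear":[0,-1,40],"roll":0},{"claw":0.1,"linear":[0,-1,80],"roll":0},{"claw":0,"linear":[0,-1,108],"roll":0},{"claw":0,"linear":[0,-1,108],"roll":0},{"claw":-1,"linear":[0,-1,108],"roll":0},{"claw":-1,"linear":[0,-1,108],"roll":0},{"claw":-1,"linear":[0,-1,108],"roll":0},{"claw":-1,"linear":[0,-1,108],"roll":0},{"claw":-1,"linear":[0,-1,108],"roll":0}]' 60
python3 - <<'E'
from h import *
s=state();print(s['ee_pos'],s['tool_rot'],s['ft_force'],s['moment'],s['width'])
E
```

```text
t: 8.95
ee_pos: [0.3717, 0.3445, 0.0942]
tool_rot: [3.139, -0.004, 1.108]
ft_force: [0.2, 0.1, 7.1]
width: 0.0155
[0.37169669 0.34445678 0.09415537] [ 3.13947988 -0.00389232  1.10817019] [0.17975914 0.06495822 7.07560521] [ 0.01689441 -0.09392067 -0.03310947] 0.01547754682773258
```

```bash
python3 -m creep '[{"claw":-1,"linear":[0,0,-20],"roll":0},{"claw":-1,"linear":[0,0,-55],"roll":0},{"claw":-1,"linear":[0,0,-95],"roll":0},{"claw":-1,"linear":[0,0,-140],"roll":0},{"claw":-1,"linear":[0,0,-180],"roll":0},{"claw":-1,"linear":[0,0,-200],"roll":0},{"claw":-1,"linear":[0,0,-200],"roll":0}]'
python3 -m creep '[{"claw":-1,"linear":[20,10,0],"roll":7},{"claw":-1,"linear":[45,22,0],"roll":14},{"claw":-1,"linear":[75,37,0],"roll":21},{"claw":-1,"linear":[105,52,0],"roll":28},{"claw":-1,"linear":[130,64,0],"roll":33.5},{"claw":-1,"linear":[143,70,0],"roll":33.5},{"claw":-1,"linear":[143,70,0],"roll":33.5},{"claw":-1,"linear":[143,70,0],"roll":33.5},{"claw":-1,"linear":[143,70,0],"roll":33.5}]'
python3 - <<'E'
from h import *
s=state();print(s['ee_pos'],s['tool_rot'],s['ft_force'],s['moment'],s['width'])
m=vision.camera_model('wrist')
im=vision.read_camera('wrist')[:,:,::-1];cv2.imwrite('pics/w7.png',im)
im=vision.read_camera('side')[:,:,::-1];cv2.imwrite('pics/s7.png',cv2.resize(im[50:200,340:500],None,fx=4,fy=4,interpolation=2))
s=state();print(s['ft_force'],s['moment'])
E
```

```text
t: 9.65
ee_pos: [0.3714, 0.3443, 0.2961]
tool_rot: [3.138, -0.007, 1.108]
ft_force: [-0.2, -0.9, -0.8]
width: 0.0155
t: 10.55
ee_pos: [0.4962, 0.4398, 0.292]
tool_rot: [3.142, 0.001, 0.524]
ft_force: [0.1, 0.2, -0.1]
width: 0.015
[0.49615598 0.43983246 0.29200982] [3.14155464e+00 1.08747482e-03 5.23833125e-01] [ 0.0888148   0.23137883 -0.10701338] [0.02533316 0.00272431 0.06425634] 0.014999027729164456
[-0.8791892  -0.62892282 -0.66321501] [-0.04372127 -0.00583471 -0.00070265]
```

View pics/w7.png

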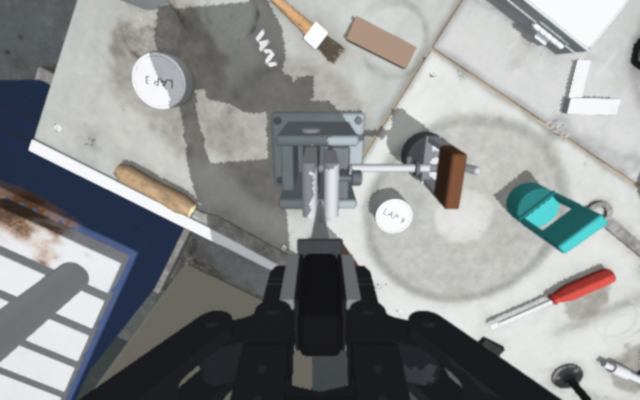

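View pics/s7.png

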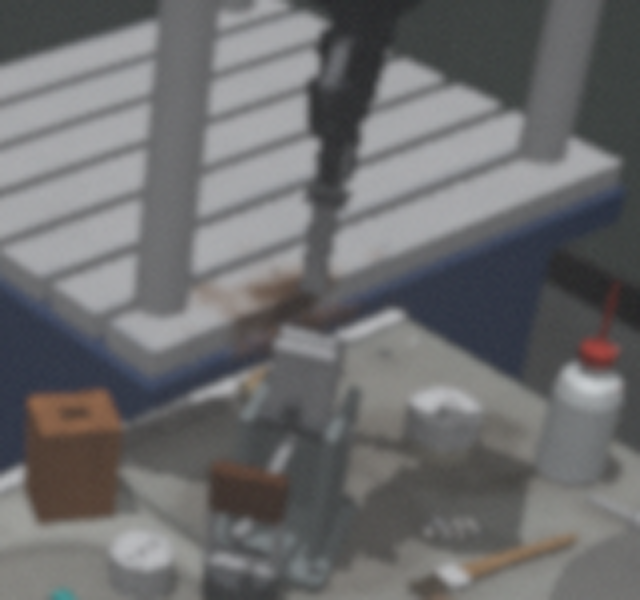

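Run:
```python
import cv2
im=cv2.imread('pics/w7.png');cv2.imwrite('pics/w7c.png',cv2.resize(im[135:265,270:370],None,fx=6,fy=6,interpolation=2)[:600])
cv2.imwrite('pics/w7c.png',cv2.resize(im[140:240,270:370],None,fx=6,fy=6,interpolation=2))
```

```text
(no output)
```

View pics/w7c.png

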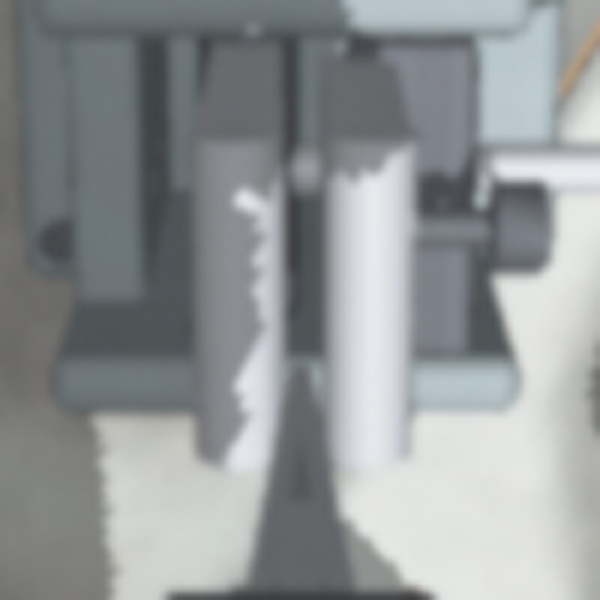

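Run:
```python
from h import *
np.set_printoptions(precision=4,suppress=True)
s=state();m=vision.camera_model('wrist')
Rt=R.from_euler('xyz',s['tool_rot']).as_matrix();p=s['ee_pos']
c=lambda u,v:(270+(u+.5)/6-.5,140+(v+.5)/6-.5)
for n,a,z in [('tip',(304,368),.21),('gapfar',(304,138),.173),('gapnear',(304,462),.173),('Lm',(282,300),.169),('Rm',(328,300),.169),('Lo',(196,300),.169),('Ro',(413,300),.169),('guardL',(170,598),.28),('guardR',(435,598),.28)]:
    q=plane(m,c(*a),z);print(n,q,(Rt.T@(q-p))*1000)
print(proj(m,p+Rt@[0,0,.082]), s['ee_pos'],s['t'])
```

```text
tip [0.5019 0.4429 0.21  ] [ 6.2456  0.2647 82.7111]
gapfar [0.5174 0.4519 0.173 ] [ 24.1805   0.2297 119.7143]
gapnear [0.4793 0.4298 0.173 ] [-19.7947   0.2652 119.7063]
Lm [0.4963 0.443  0.169 ] [  1.5191  -2.6489 123.7103]
Rm [0.4994 0.4378 0.169 ] [  1.5249   3.4034 123.7101]
Lo [0.4907 0.4528 0.169 ] [  1.5083 -13.9654 123.7108]
Ro [0.505  0.4281 0.169 ] [  1.5355  14.5857 123.7096]
guardL [0.5005 0.4545 0.28  ] [ 10.8543 -10.4965  12.7123]
guardR [0.5112 0.436  0.28  ] [10.8809 10.8518 12.7115]
[319.8522 209.9504] [0.4963 0.44   0.2927] 10.65
```

Tip (320.7,201) and gap centre (320.8,190) coincide laterally to about 0.1 mm. Along the plates it needs 5 mm in tool x. I go down into the gap mouth and watch the force.

```bash
python3 -m creep '[{"claw":-1,"linear":[5,0,10],"roll":0},{"claw":-1,"linear":[5,0,20],"roll":0},{"claw":-1,"linear":[5,0,28],"roll":0},{"claw":-1,"linear":[5,0,35],"roll":0},{"claw":-1,"linear":[5,0,42],"roll":0},{"claw":-1,"linear":[5,0,48],"roll":0},{"claw":-1,"linear":[5,0,48],"roll":0},{"claw":-1,"linear":[5,0,48],"roll":0},{"claw":-1,"linear":[5,0,48],"roll":0},{"claw":-1,"linear":[5,0,48],"roll":0}]'
cat > f.py <<'E'
from h import *
np.set_printoptions(precision=3,suppress=True)
s=state();Rt=R.from_euler('xyz',s['tool_rot']).as_matrix()
print(s['t'],s['ee_pos'],'F tool',Rt.T@s['ft_force'],'M tool',Rt.T@s['moment'],s['width'])
E
python3 f.py
python3 -m creep '[{"claw":-1,"linear":[0,0,0],"roll":0},{"claw":-1,"linear":[0,0,0],"roll":0}]'; python3 f.py
python3 - <<'E'
from h import *
im=vision.read_camera('wrist')[:,:,::-1];cv2.imwrite('pics/w8.png',cv2.resize(im[140:270,270:370],None,fx=4.5,fy=4.5,interpolation=2))
E
```

```text
t: 11.65
ee_pos: [0.5014, 0.4429, 0.2448]
tool_rot: [-3.141, -0.001, 0.524]
ft_force: [0.9, -0.1, -0.9]
width: 0.0156
11.65 [0.501 0.443 0.245] F tool [0.705 0.505 0.89 ] M tool [-0.027 -0.04  -0.027] 0.015621382361075355
t: 11.85
ee_pos: [0.5013, 0.4428, 0.2445]
tool_rot: [-3.142, -0.0, 0.524]
ft_force: [0.1, 0.9, -1.0]
width: 0.0153
11.85 [0.501 0.443 0.245] F tool [ 0.51  -0.695  0.952] M tool [ 0.016 -0.017 -0.001] 0.015265642936332187
```

View pics/w8.png

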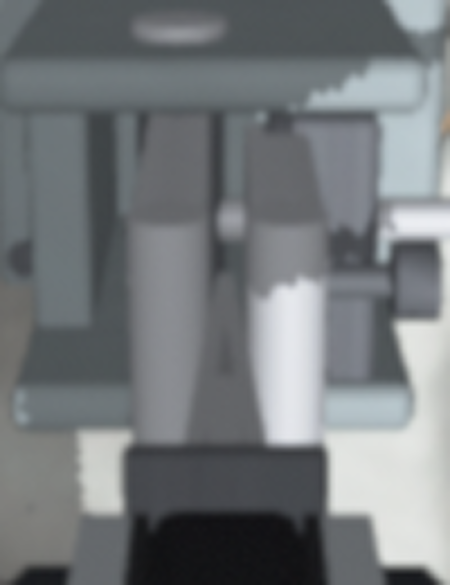

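```bash
python3 -m creep '[{"claw":-1,"linear":[0,0,2],"roll":0},{"claw":-1,"linear":[0,0,4],"roll":0},{"claw":-1,"linear":[0,0,6],"roll":0},{"claw":-1,"linear":[0,0,8],"roll":0},{"claw":-1,"linear":[0,0,8],"roll":0},{"claw":-1,"linear":[0,0,8],"roll":0}]'>/dev/null; python3 f.py
python3 -m creep '[{"claw":-1,"linear":[0,0,1],"roll":0},{"claw":-1,"linear":[0,0,2],"roll":0},{"claw":-1,"linear":[0,0,3],"roll":0},{"claw":-1,"linear":[0,0,4],"roll":0},{"claw":-1,"linear":[0,0,4],"roll":0},{"claw":-1,"linear":[0,0,4],"roll":0}]'>/dev/null; python3 f.py
```

```text
12.5 [0.501 0.443 0.236] F tool [-0.798 -0.229  0.511] M tool [ 0.044 -0.015 -0.016] 0.015557353159959899
13.1 [0.501 0.443 0.232] F tool [0.057 0.148 1.723] M tool [-0.122  0.009 -0.042] 0.015398147865475427
```

```bash
python3 -m creep '[{"claw":-1,"linear":[0,0,1],"roll":0},{"claw":-1,"linear":[0,0,2],"roll":0},{"claw":-1,"linear":[0,0,3],"roll":0},{"claw":-1,"linear":[0,0,4],"roll":0},{"claw":-1,"linear":[0,0,4],"roll":0},{"claw":-1,"linear":[0,0,4],"roll":0}]'>/dev/null; python3 f.py
```

```text
13.7 [0.501 0.443 0.228] F tool [0.545 2.524 0.084] M tool [-0.389  0.069  0.013] 0.015172565078437656
```

```bash
python3 -m creep '[{"claw":-1,"linear":[0,0.2,1],"roll":0},{"claw":-1,"linear":[0,0.3,2],"roll":0},{"claw":-1,"linear":[0,0.3,3],"roll":0},{"claw":-1,"linear":[0,0.3,4],"roll":0},{"claw":-1,"linear":[0,0.3,4],"roll":0},{"claw":-1,"linear":[0,0.3,4],"roll":0}]'>/dev/null; python3 f.py
python3 -m creep '[{"claw":-1,"linear":[0,0,1],"roll":0},{"claw":-1,"linear":[0,0,2],"roll":0},{"claw":-1,"linear":[0,0,3],"roll":0},{"claw":-1,"linear":[0,0,3],"roll":0},{"claw":-1,"linear":[0,0,3],"roll":0}]'>/dev/null; python3 f.py
```

```text
14.3 [0.502 0.443 0.225] F tool [ 0.931  0.773 -5.593] M tool [-0.282 -0.03   0.01 ] 0.015464090367615382
14.8 [0.502 0.443 0.222] F tool [ 0.938  0.587 -4.934] M tool [-0.115  0.119  0.001] 0.015186389077440767
```

```bash
python3 -m creep '[{"claw":-1,"linear":[0,0,1],"roll":0},{"claw":-1,"linear":[0,0,2],"roll":0},{"claw":-1,"linear":[0,0,3],"roll":0},{"claw":-1,"linear":[0,0,4],"roll":0},{"claw":-1,"linear":[0,0,4],"roll":0},{"claw":-1,"linear":[0,0,4],"roll":0}]'>/dev/null; python3 f.py
python3 -m creep '[{"claw":-1,"linear":[0,0,1],"roll":0},{"claw":-1,"linear":[0,0,2],"roll":0},{"claw":-1,"linear":[0,0,3],"roll":0},{"claw":-1,"linear":[0,0,4],"roll":0},{"claw":-1,"linear":[0,0,4],"roll":0},{"claw":-1,"linear":[0,0,4],"roll":0}]'>/dev/null; python3 f.py
python3 - <<'E'
from h import *
im=vision.read_camera('wrist')[:,:,::-1];cv2.imwrite('pics/w9.png',im)
im=vision.read_camera('side')[:,:,::-1];cv2.imwrite('pics/s9.png',cv2.resize(im[80:220,340:480],None,fx=4,fy=4,interpolation=2))
E
python3 f.py
```

```text
15.4 [0.502 0.443 0.218] F tool [ 0.512  0.123 -5.79 ] M tool [-0.06   0.084 -0.062] 0.015040648612539306
16.0 [0.502 0.443 0.214] F tool [ 1.023 -0.442 -5.824] M tool [ 0.063  0.071 -0.052] 0.015447142500959242
16.1 [0.502 0.443 0.214] F tool [ 0.282 -0.746 -6.185] M tool [0.1   0.082 0.062] 0.015508731505787405
```

View pics/w9.png

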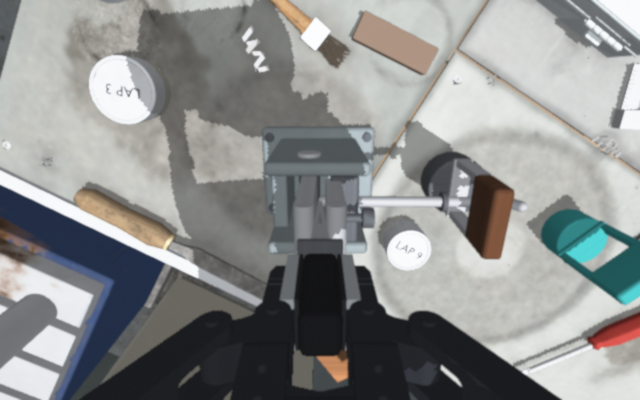

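View pics/s9.png

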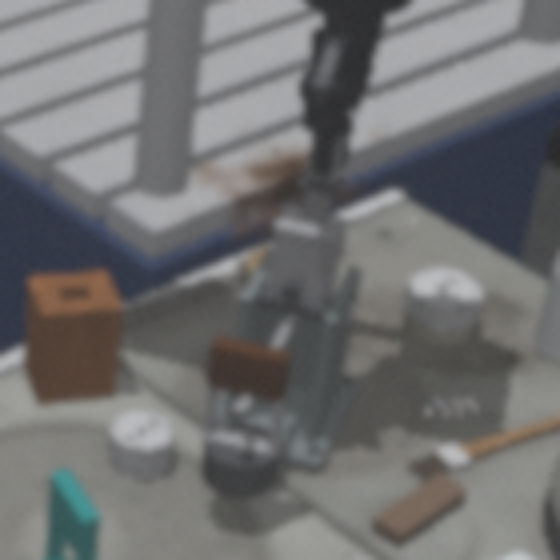

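```bash
python3 -m creep '[{"claw":-1,"linear":[0,0,0],"roll":0},{"claw":-1,"linear":[0,0,0],"roll":0},{"claw":-1,"linear":[0,0,0],"roll":0},{"claw":-1,"linear":[0,0,0],"roll":0},{"claw":-1,"linear":[0,0,0],"roll":0},{"claw":-1,"linear":[0,0,0],"roll":0}]'>/dev/null; python3 f.py
python3 - <<'E'
from h import *
s=state();print(s['tool_rot'],abs(s['joint_vel']).max())
cv2.imwrite('pics/w10c.png',cv2.resize(vision.read_camera('wrist')[130:290,250:390,::-1],None,fx=3.5,fy=3.5,interpolation=2))
E
python3 f.py
```

```text
16.7 [0.502 0.443 0.214] F tool [-0.376  0.265 -5.41 ] M tool [ 0.056 -0.002 -0.046] 0.015292551528738532
[-3.14037200e+00 -2.46401596e-03  5.23880101e-01] 0.0011131293248702512
16.75 [0.502 0.443 0.214] F tool [ 1.03   0.146 -6.181] M tool [0.06  0.1   0.016] 0.01551052173868296
```

View pics/w10c.png

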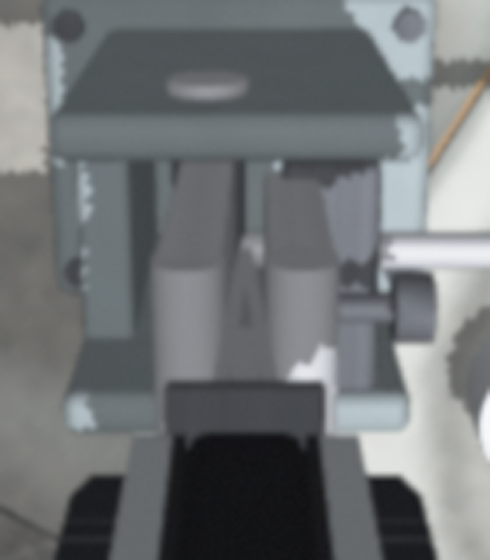

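The blade fills the gap on both sides at about (247,310) in the crop. Net sideways force is about 0.2 N, the drag is a steady 6 N or so, and everything is at rest. Handing in.

```bash
python3 -c "
from rig import workorder; print(workorder.close_job())"; python3 f.py
```

```text
the job is handed in; nothing more can be done
None
the job is handed in; nothing more can be done
```

The job is handed in at about 17 s of the 72 s allowed. No verdict was reported, so the result rests on my own last checks below.

- **Weight:** I hung the brown-gripped weight on the lever's hook and let go. The pictures after release show it hanging on the rod with the moving plate swung shut.
- **Feeler:** I lifted it from its stand, turned it square to the plates and slid it straight down. It touched first at a TCP height of about 0.232 m, pushed by the moving plate alone. A 0.3 mm sideways correction brought in the second plate, and I went about 15 mm deeper.

Last checks before handing in:
- **Forces:** the net sideways force was 0.1–0.3 N, within the noise of about 0.8 N. The upward drag was steady at about 5.5–6 N. I take this as both plates pressing on the blade, but I could not read the two plate forces separately.
- **Position:** the tool was vertical within 0.003 rad, the joints were at rest, and the blade visibly filled the gap on both sides, still gripped.
- **Lever:** about 0.025 rad, worked out from the blade's depth and not measured directly. The gap estimates with the plate shut disagreed somewhat, from 4.6 to 6.0 mm.
- **Bystanders:** neither the small tin nor the oil stone was touched, and both look undisturbed in the last pictures.

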